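Set out the buzz-wire game

TASK

Set out the buzz-wire game for the next players: put the white battery box on the small red base that has no wire yet, midway between its two black posts and with its long side along the base, and stand the red lamp on the middle of the battery box. Lay the two wands in the wooden rest, each handle centred across both ribs in its own pair of notches, the blue one in the notches nearer the red base and the orange one in the other. Leave the tape, the mug and the screwdriver where they are.

Things in the scene. Friction and masses are not known exactly. Their poses are not given: they have to be found in the camera images.
- base: Red wooden game base, fixed: block 80 mm (its x) by 200 mm (its y), 45 mm high, flat top. Two black posts, 12 mm across, 40 mm tall with their copper tips, stand on top at y = -80 and +80 mm. Origin at the centre of its underside, z up. It may be left or right of the rest. (The bigger red box with the bent wire on it is another, finished game.)
- rest: Light wooden wand rest, fixed: plate 90 (x) by 160 (y) by 8 mm; two ribs along y at x = -32 and +32 mm, 12 mm thick (52 clear between). Each rib has 90-degree V notches at y = -42 and +42 mm, 40 mm wide at the mouth, cheeks up to 43 mm above the table. A seated wand lies along x across both ribs, its axis 39 mm above the table. Origin: centre of underside, z up.
- blue_wand_mid (a point): The middle of the blue wand's handle, on its axis. The handle is a round blue bar, 24 mm in diameter and 100 mm long, along the wand's x; at its +x end a thin steel stem carries a 32 mm flat steel wire loop, which ends 96 mm from this point. It lies on the table with its axis 12 mm up, the loop flat. About 70 g.
- orange_wand_mid (a point): The middle of the orange wand's handle, on its axis; same shape, size and axes as the blue wand.
- battery_box_mid (a point): The centre of the white battery box (with a grey seam and black catch): 64 mm long (its x), 40 mm wide (its y), 24 mm high (z), flat on top. This point is 12 mm above its underside. About 110 g.
- lamp_mid (a point): The centre of the lamp: an upright round aluminium foot, 36 mm in diameter and 20 mm high, with a narrower red dome on it (30 mm in diameter), 40 mm high in all. This point is on its axis, 20 mm above its underside. About 60 g.
- tape: A yellow roll of tape lying flat, 60 mm across and 19 mm high, between base and rest; leave it alone. Origin at the centre of its underside.
- mug: A white mug, 85 mm high, to the right of the work; leave it alone. Origin at the centre of its underside.
- screwdriver: A screwdriver with a green handle, lying to the left of the work, roughly along x; leave it alone.
Things that resemble listed ones, but are neither listed nor needed, are in the scene too. Of the things that look like the part that bears orange_wand_mid, take the one that is farthest to the robot's right at the start. Of the things that look like the part that bears lamp_mid, the smaller one is meant.

How it is judged:
At the end, for the whole second after the job is handed in: Box level on base, mid-posts within 12 mm across, 15 along, 0.2 rad; lamp upright on box, centred within 10 mm across, 12 along; wands in notches (axis 39 mm up, within 6), centred within 15 mm along, 10 across, 0.15 rad, blue nearer the base, either end first; all at rest (((y of base in the frame of rest above 0 m and y of blue_wand_mid in the frame of rest between 0.032 and 0.052 m and y of orange_wand_mid in the frame of rest between -0.052 and -0.032 m) or (y of base in the frame of rest below 0 m and y of blue_wand_mid in the frame of rest between -0.052 and -0.032 m and y of orange_wand_mid in the frame of rest between 0.032 and 0.052 m)) and x of blue_wand_mid in the frame of rest between -0.015 and 0.015 m and z of blue_wand_mid in the frame of rest between 0.033 and 0.045 m and angle between the x axis of each of blue_wand_mid, orange_wand_mid and the x axis of rest, either way round below 0.15 rad and x of orange_wand_mid in the frame of rest between -0.015 and 0.015 m and z of orange_wand_mid in the frame of rest between 0.033 and 0.045 m and x of battery_box_mid in the frame of base between -0.012 and 0.012 m and y of battery_box_mid in the frame of base between -0.015 and 0.015 m and z of battery_box_mid in the frame of base between 0.052 and 0.062 m and angle between the x axis of battery_box_mid and the y axis of base, either way round below 0.2 rad and angle between each of battery_box_mid, lamp_mid's own z axis and vertical below 0.1 rad and x of lamp_mid in the frame of battery_box_mid between -0.012 and 0.012 m and y of lamp_mid in the frame of battery_box_mid between -0.01 and 0.01 m and z of lamp_mid in the frame of battery_box_mid between 0.027 and 0.037 m and linear speed of each of blue_wand, orange_wand, battery_box, lamp below 0.02 m/s and angular speed of each of blue_wand, orange_wand, battery_box, lamp below 0.2 rad/s); the robot touches nothing.
It fails at once if the roll of tape is moved more than 30 mm (distance of tape from where it was at the start of the episode above 0.03 m).
It fails at once if the mug is moved more than 30 mm (distance of mug from where it was at the start of the episode above 0.03 m).
It fails at once if the screwdriver is moved more than 30 mm (distance of screwdriver from where it was at the start of the episode above 0.03 m).
It also fails if it takes over 109 s, if anything falls off the work surface, if the arm or the gripper's body presses on something with over 40 N, if the wrist force passes 120 N, or if a joint passes its speed limit or range.

ROBOT

A 7-joint arm with a two-finger parallel gripper is mounted at the origin on the work surface. World frame = base frame: x ahead of the robot, y to its left, z up, the work surface at z = 0. Lengths are in m, angles in rad, forces in N, time in s.
With the tool pointing down it reaches from about 0.375 to 0.925 m from the base axis. Payload 3.1 kg.
Tool frame: the origin (TCP) lies between the finger pads; the fingertips stand 19 mm ahead of it and the grasp point (between the pads) is the TCP; z points along the fingers, y is the direction in which the jaws open and shut (so a half turn about z gives the same grasp; the last joint's range is limited). The gripper opens to 85 mm and grips with 20 to 120 N. Pads are 22 mm wide; open, the fingers measure 114 mm over their backs; the gripper's body (76 mm by 85 mm) begins 54 mm behind the grasp point. The pads swing forward as they close: fully open they stand 13 mm farther back than shut.
Start: joints at [1.023, 0.383, 0.044, 1.598, -0.018, 1.161, -0.05], TCP at [0.283, -0.585, 0.25] pointing down, gripper open.
Joint ranges: [-2.61, 2.61], [-0.41, 2.15], [-1.48, 1.57], [0, 2.5], [-1.57, 4.71], [0.05, 1.97], [-2.85, 2.85]. Speed limits (rad/s): [2.79, 2.79, 3.14, 3.14, 3.14, 3.14, 3.14].

INTERFACE

Orientations are given as a unit quaternion [x, y, z, w].
In Python, from bench import move_ptp, movel, move_j, move_gripper, pause, inverse_kinematics, read_camera, camera_params, MotionError, sign_off, look_for, tip_of, read_time_s, read_qpos, read_joint_vel, read_effort, read_eef_pos, read_tcp_rot, read_ft_force, read_ft_torque, read_finger_gap gives the robot as it stands. Calls block until the motion is done:
- move_ptp(position, orientation): joint-space move of the TCP to a pose.
- movel(position, orientation=None, speed=0.15): straight line of the TCP; orientation=None keeps the orientation; speed is the mean speed in m/s.
- move_j(angles): joint-space move.
- move_gripper(opening, effort=None): finger opening in m; effort is the grip in N (None keeps the last); returns when the fingers have stopped.
- pause(seconds).
- inverse_kinematics(position, orientation): joint angles nearest the present ones, or None.
- read_camera(name): name is "side" or "top"; returns the picture (420x560x3 uint8, red, green, blue); there is no depth.
- camera_params(name): a dict with "K" (3x3 intrinsics, pixels), "camera_from_world" (4x4, takes a point from world to camera coordinates). Camera axes: x right, y down, z forward; pixel columns grow to the right and rows downward; lengths in m; the calibration is good to about 2 mm. A picture is of the moment at which its call begins. camera_params takes no time and is no camera call.
A pose or a line that the arm cannot do raises MotionError and nothing moves.
- sign_off(): hands the job in, once; it reports no verdict.
Trained networks look in the newest picture that a camera, given by its name, has taken for a name from the list of things; names that differ only in an ending like _2 or _b are one class to them, and where a whole thing is asked for, a point or a joint stands for the part that bears it (a point fixed in the world has none). Each returns a list of dicts, best first, with "confidence" (0 to 1); they miss things now and then, are a little off and sometimes report something else, mostly with a low value. They report only what shows in the picture. A call takes as long as a camera call. They do not tell look-alikes from the thing itself.
- look_for(camera, name): "at" ([column, row] in pixels, amid what is visible of it).
- tip_of(camera, name): "at" ([column, row] in pixels: a listed point, or the origin of a listed thing).
Readings, each from a call of its own:
- read_time_s(): time.
- read_qpos(): joint angles.
- read_joint_vel(): joint speeds.
- read_effort(): joint torques, N m.
- read_eef_pos(): TCP position.
- read_tcp_rot(): TCP orientation.
- read_ft_force(): force on the tool from outside, world axes, zero at the start.
- read_ft_torque(): the same for the moment, N m.
- read_finger_gap(): finger opening in m.
Only numpy, scipy, OpenCV 4.12 (cv2) and the standard library are available. Lean on these libraries where they do the work, as an engineer would, in place of code of your own. Each camera call takes 0.05 s, during which the arm holds its last target.

## Working session

There is one attempt and no reset: what is moved stays moved. The work goes in short steps, each a Python script; the robot and the scene stay as the last script left them, time stands still between calls to the robot, and variables do not carry over. Pictures are saved under pics/ and viewed, and the job is handed in when it is done.

```bash
ls; mkdir -p pics; cat > h.py <<'E'
import numpy as np, cv2
from bench import *
def snap(n,f):
    im=read_camera(n); cv2.imwrite('pics/'+f,im[:,:,::-1]); return im
E
python3 - <<'E'
from h import *
print(read_time_s())
for c in ['side','top']:
    im=snap(c,c+'0.png'); p=camera_params(c); print(c,p['K'],np.linalg.inv(p['camera_from_world']).round(3))
    for n in ['base','rest','blue_wand_mid','orange_wand_mid','battery_box_mid','lamp_mid','tape','mug','screwdriver']:
        print(n,[(np.round(d['at']).tolist(),round(d['confidence'],2)) for d in look_for(c,n)],'tip',[(np.round(d['at'],1).tolist(),round(d['confidence'],2)) for d in tip_of(c,n)])
print(read_time_s())
E
```

```text
pics
0.0
side [[497.02114865   0.         285.36024668]
 [  0.         497.02114865 217.76735081]
 [  0.           0.           1.        ]] [[-0.946 -0.236  0.221  0.178]
 [-0.323  0.682 -0.656  0.893]
 [ 0.004 -0.692 -0.722  1.045]
 [ 0.     0.     0.     1.   ]]
base [([212.0, 262.0], 0.9)] tip [([213.1, 266.6], 0.83)]
rest [([249.0, 174.0], 0.93)] tip [([248.2, 176.6], 0.87)]
blue_wand_mid [([256.0, 314.0], 0.69)] tip [([255.1, 312.1], 0.66)]
orange_wand_mid [([353.0, 198.0], 0.75), ([317.0, 168.0], 0.7), ([213.0, 263.0], 0.63)] tip [([351.1, 201.1], 0.62), ([319.8, 170.8], 0.6)]
battery_box_mid [([278.0, 258.0], 0.7)] tip [([279.0, 255.4], 0.56)]
lamp_mid [([306.0, 234.0], 0.75), ([306.0, 211.0], 0.43)] tip [([306.4, 209.2], 0.65), ([303.9, 230.4], 0.61)]
tape [([243.0, 212.0], 0.66), ([278.0, 256.0], 0.33)] tip [([243.0, 218.1], 0.61), ([175.7, 365.0], 0.52)]
mug [([318.0, 121.0], 0.72), ([280.0, 255.0], 0.39)] tip [([316.3, 130.8], 0.75), ([253.2, 312.9], 0.62), ([241.2, 216.5], 0.28)]
screwdriver [([191.0, 369.0], 0.64)] tip [([175.2, 363.8], 0.93)]
top [[384.3029782    0.   
[... 223 characters left out ...]
.   ]]
base [([211.0, 172.0], 0.94)] tip [([218.6, 176.5], 0.62)]
rest [([337.0, 164.0], 0.67)] tip [([334.1, 166.9], 0.83)]
blue_wand_mid [([181.0, 231.0], 0.57), ([376.0, 228.0], 0.49)] tip [([178.1, 231.8], 0.81)]
orange_wand_mid [([341.0, 272.0], 0.66), ([376.0, 229.0], 0.52)] tip [([376.9, 228.2], 0.77)]
battery_box_mid [([241.0, 228.0], 0.84)] tip [([242.8, 229.2], 0.86)]
lamp_mid [([306.0, 237.0], 0.7), ([282.0, 239.0], 0.51)] tip [([277.1, 241.9], 0.59), ([306.1, 240.4], 0.48)]
tape [([278.0, 189.0], 0.47), ([449.0, 205.0], 0.41)] tip [([279.4, 181.6], 0.68)]
mug [([449.0, 204.0], 0.77)] tip [([446.0, 209.6], 0.81)]
screwdriver [([118.0, 200.0], 0.74)] tip [([122.3, 192.3], 0.9)]
1.9
```

View pics/side0.png

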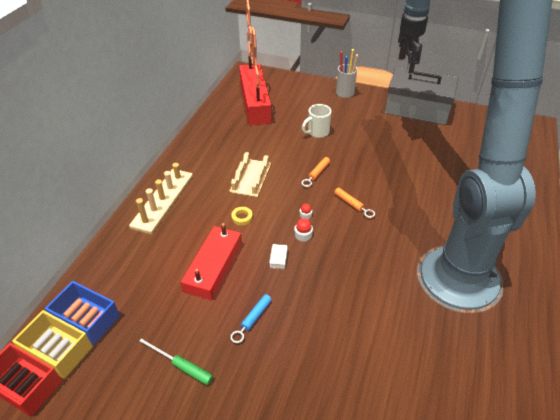

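View pics/top0.png

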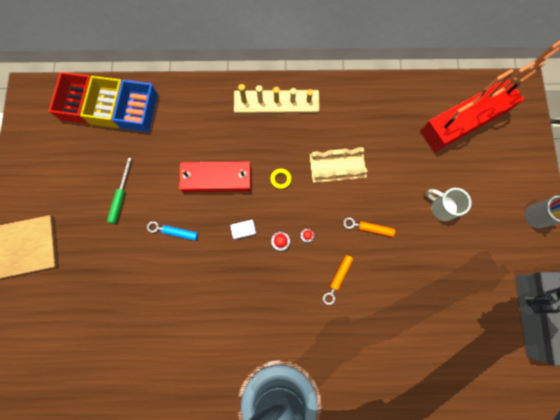

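```bash
python3 - <<'E'
import cv2
a=cv2.imread('pics/top0.png')[120:320,150:410]; cv2.imwrite('pics/topc.png',cv2.resize(a,None,fx=3,fy=3,interpolation=cv2.INTER_CUBIC))
a=cv2.imread('pics/side0.png')[130:340,180:400]; cv2.imwrite('pics/sidec.png',cv2.resize(a,None,fx=2.8,fy=2.8,interpolation=cv2.INTER_CUBIC))
E
```

```text
(no output)
```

View pics/topc.png

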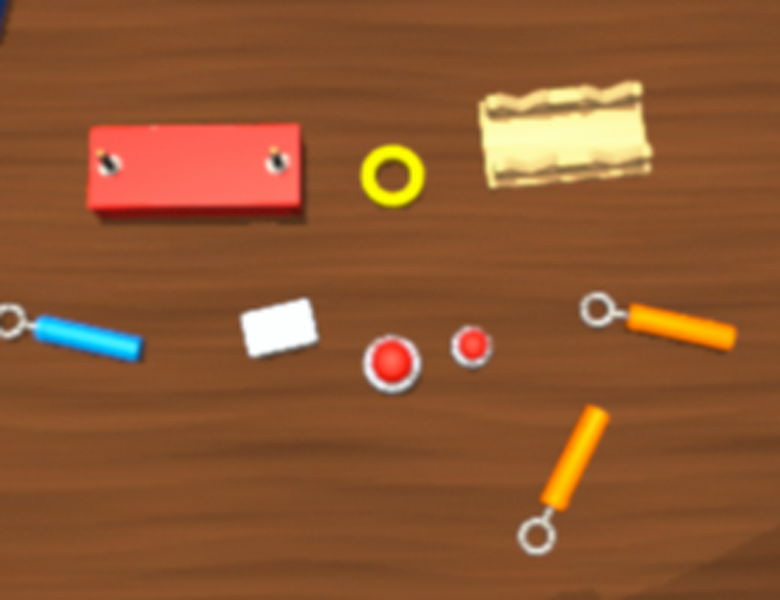

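View pics/sidec.png

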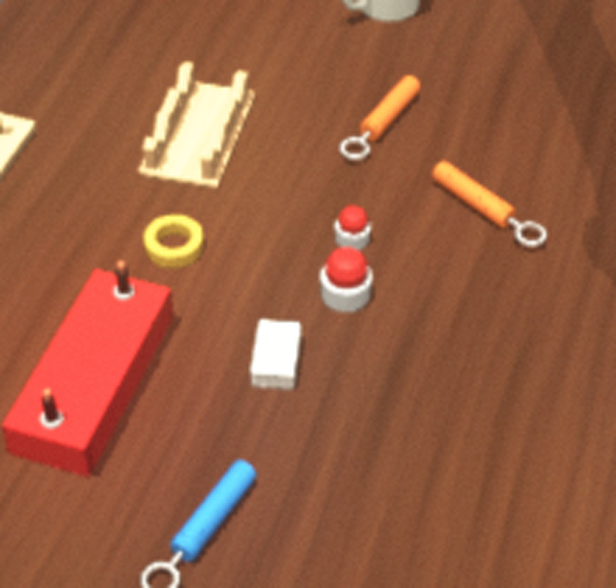

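Candidates:
- **Orange wand:** top (376,229) or (341,272). The first is farther right, so I take it.
- **Lamp:** large at (281,240), small at (306,236). I take the small one.
- **Base:** the small one without a wire at (216,177), not the wired box at (470,115). It lies left of the rest at (337,165).
- **Rest:** the peg rack at (276,100) could be mistaken for it.

Next I fit poses against both views.

```bash
cat > fit.py <<'E'
import numpy as np, cv2
from scipy.optimize import minimize
from bench import camera_params
P={c:camera_params(c) for c in ['side','top']}
def proj(c,p):
    p=np.atleast_2d(p); q=p@P[c]['camera_from_world'][:3,:3].T+P[c]['camera_from_world'][:3,3]
    u=q@P[c]['K'].T; return u[:,:2]/u[:,2:]
def tri(us,ut):
    A=[]
    for c,u in (('side',us),('top',ut)):
        M=P[c]['K']@P[c]['camera_from_world'][:3]
        A+= [u[0]*M[2]-M[0],u[1]*M[2]-M[1]]
    v=np.linalg.svd(np.array(A))[2][-1]; return v[:3]/v[3]
def box(x0,x1,y0,y1,z0,z1): return np.array([[x,y,z] for x in(x0,x1) for y in(y0,y1) for z in(z0,z1)])
def cyl(r,z0,z1,ax='z'):
    a=np.linspace(0,2*np.pi,32,endpoint=False); C=np.c_[r*np.cos(a),r*np.sin(a)]
    p=np.vstack([np.c_[C,np.full(32,z)] for z in(z0,z1)])
    return p if ax=='z' else p[:,[2,0,1]]
def rib(x0,x1):
    out=[]
    # profile along y: pieces between notches; V 40 wide at mouth, depth 20 => bottom at 43-20=23
    ys=[-80,-62,-42,-22,22,42,62,80]; zs=[43,43,23,43,43,23,43,43]
    for a,b,za,zb in zip(ys[:-1],ys[1:],zs[:-1],zs[1:]):
        out.append(np.array([[x,y,z] for x in(x0,x1) for y,z in((a,0),(b,0),(a,za),(b,zb))])/1000.)
    return out
M={'base':[box(-.04,.04,-.1,.1,0,.045)],
 'blue':[cyl(.012,-.05,.05,'x')],'orange':[cyl(.012,-.05,.05,'x')],
 'box':[box(-.032,.032,-.02,.02,-.012,.012)],
 'lamp':[cyl(.018,-.02,0),cyl(.015,0,.012)],
 'rest':[box(-.045,.045,-.08,.08,0,.008)]+rib(-38,-26)+rib(26,38)}
S=4
def render(c,parts,pose,shape,off):
    x,y,z,t=pose; R=np.array([[np.cos(t),-np.sin(t),0],[np.sin(t),np.cos(t),0],[0,0,1]])
    m=np.zeros((shape[0]*S,shape[1]*S),np.uint8)
    for p in parts:
        u=(proj(c,p@R.T+[x,y,z])-off+.5)*S
        cv2.fillConvexPoly(m,np.round(cv2.convexHull(u.astype(np.float32))*16).astype(np.int32),1,shift=4)
    return cv2.resize(m.astype(np.float32),(shape[1],shape[0]),interpolation=cv2.INTER_AREA)
def fit(name,masks,p0,free=(0,1,2,3)):
    free=list(free)
    # masks: {cam:(mask float,off)}
    def f(v):
        p=np.array(p0,float); p[free]+=np.array(v)*np.array([.001,.001,.001,.02])[free]
        e=0
        for c,(m,off) in masks.items():
            r=render(c,M[name],p,m.shape,off); e+=1-np.minimum(r,m).sum()/np.maximum(r,m).sum()
        return e
    best=None
    v=np.zeros(len(free))
    for s in (15,5,2):
        sim=np.vstack([v]+[v+s*np.eye(len(free))[i] for i in range(len(free))])
        r=minimize(f,v,method='Nelder-Mead',options=dict(initial_simplex=sim,xatol=.02,fatol=1e-5,maxiter=600)); v=r.x
    p=np.array(p0,float); p[free]+=v*np.array([.001,.001,.001,.02])[free]
    return p,r.fun
E
cat > meas.py <<'E'
import numpy as np, cv2
from fit import *
def hsv(im): return cv2.cvtColor(im,cv2.COLOR_BGR2HSV).astype(int)
def msk(name,h):
    H,Sx,V=h[...,0],h[...,1],h[...,2]
    red=((H<7)|(H>172))&(Sx>150)&(V>110)
    if name=='base': return red
    if name=='blue': return (H>95)&(H<115)&(Sx>120)
    if name=='orange': return (H>7)&(H<22)&(Sx>180)&(V>150)
    if name=='box': return (Sx<60)&(V>130)
    if name=='lamp': return red|((Sx<70)&(V>100))
    if name=='rest': return (H>12)&(H<35)&(V>135)&(Sx<150)
def roi(im,name,cr):
    x0,y0,x1,y1=cr; h=hsv(im[y0:y1,x0:x1])
    m=msk(name,h).astype(np.uint8)
    n,l,st,_=cv2.connectedComponentsWithStats(m)
    k=1+np.argmax(st[1:,4]); 
    if name!='rest': m=(l==k).astype(np.uint8)
    if name in('base','box'): m=cv2.morphologyEx(m,cv2.MORPH_CLOSE,np.ones((5,5)))
    return m.astype(np.float32),np.array([x0,y0])
if __name__=='__main__':
    ims={c:cv2.imread(f'pics/{c}0.png') for c in('side','top')}
    R={'base':dict(side=(175,222,250,302),top=(172,152,260,200)),
     'rest':dict(side=(225,148,278,200),top=(304,140,372,188)),
     'blue':dict(side=(228,288,280,345),top=(145,215,205,245)),
     'orange':dict(side=(298,150,336,192),top=(340,213,402,240)),
     'box':dict(side=(265,240,293,272),top=(226,216,260,242)),
     'lamp':dict(side=(297,202,316,219),top=(298,226,316,246))}
    Z={'base':0,'rest':0,'blue':.012,'orange':.012,'box':.012,'lamp':.02}
    for n in R:
        ms={c:roi(ims[c],n,R[n][c]) for c in R[n]}
        cen={c:(np.argwhere(m>0).mean(0)[::-1]+o) for c,(m,o) in ms.items()}
        t=tri(cen['side'],cen['top'])
        best=None
        for yaw in ([0] if n=='lamp' else np.arange(-1.4,1.5,.35)):
            p0=[t[0],t[1],Z[n],yaw]
            fr=(0,1,2) if n=='lamp' else (0,1,2,3)
            r=fit(n,ms,p0,fr)
            if best is None or r[1]<best[1]: best=r
        bz=fit(n,ms,[best[0][0],best[0][1],Z[n],best[0][3]],(0,1) if n=='lamp' else (0,1,3))
        print(n,'centroid',t.round(4),'fit',best[0].round(4),round(best[1],3),'zfixed',bz[0].round(4),round(bz[1],3))
        for c in ms:
            m,o=ms[c]; r=render(c,M[n],bz[0],m.shape,o)
            v=np.dstack([m*255,r*0,r*255]).astype(np.uint8)
            cv2.imwrite(f'pics/f_{n}_{c}.png',cv2.resize(v,(260,200),interpolation=cv2.INTER_NEAREST))
    cv2.imwrite('pics/fits.png',cv2.resize(np.vstack([np.hstack([cv2.imread(f'pics/f_{n}_{c}.png') for n in list(R)[i:i+3]]) for i in(0,3) for c in('side','top')]),(780,600)))
E
python3 meas.py
```

```text
base centroid [0.6213 0.1804 0.0191] fit [6.204e-01 1.775e-01 3.200e-03 3.000e-04] 0.164 zfixed [0.6216 0.1774 0.     0.0053] 0.175
rest centroid [ 0.6576 -0.1829  0.0123] fit [ 0.6563 -0.181   0.0071  0.0905] 0.104 zfixed [ 0.6589 -0.1842  0.      0.0841] 0.133
blue centroid [0.4579 0.2789 0.0147] fit [0.4584 0.2786 0.0153 1.3376] 0.583 zfixed [0.4585 0.2773 0.012  1.3388] 0.597
orange centroid [ 0.4653 -0.2939 -0.0064] fit [ 0.4643 -0.2879  0.0107 -1.8046] 1.039 zfixed [ 0.4642 -0.2871  0.012  -1.8012] 1.042
box centroid [0.4658 0.0973 0.0157] fit [ 0.4661  0.0974  0.0169 -1.3411] 0.148 zfixed [ 0.4671  0.0955  0.012  -1.3504] 0.185
lamp centroid [ 0.444  -0.0837  0.0215] fit [ 0.4446 -0.0831  0.0283  0.    ] 0.447 zfixed [ 0.4456 -0.0852  0.02    0.    ] 0.52
```

View pics/fits.png

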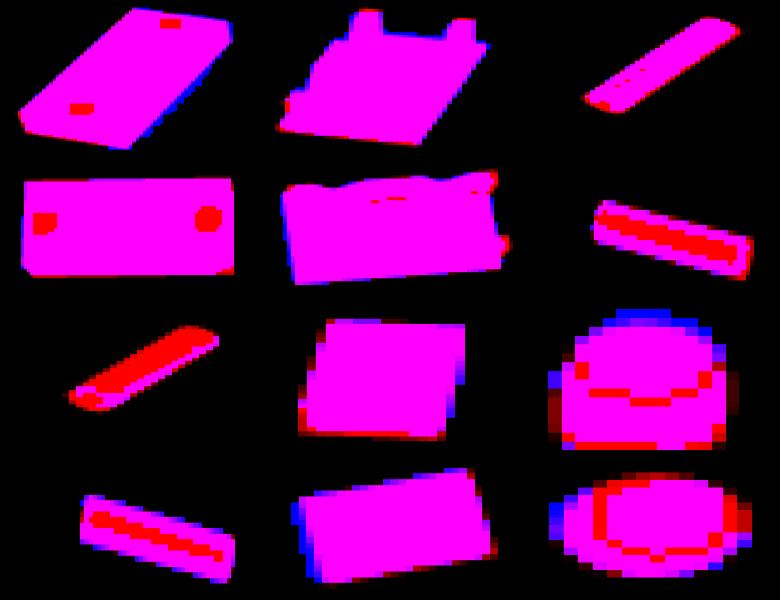

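```bash
python3 - <<'E'
s=open('meas.py').read()
s=s.replace("(H>95)&(H<115)&(Sx>120)","(H>90)&(H<125)&(Sx>110)&(V>80)")
s=s.replace("(H>7)&(H<22)&(Sx>180)&(V>150)","(H>7)&(H<32)&(Sx>170)&(V>140)")
s=s.replace("m=msk(name,h).astype(np.uint8)\n","m=msk(name,h).astype(np.uint8)\n    if name in('blue','orange','lamp'): m=cv2.morphologyEx(m,cv2.MORPH_CLOSE,np.ones((3,3)))\n")
s=s.replace("    return m.astype","    if name!='rest':\n        cs,_=cv2.findContours(m,cv2.RETR_EXTERNAL,cv2.CHAIN_APPROX_NONE); cv2.drawContours(m,cs,-1,1,-1)\n    return m.astype")
s=s.replace("(297,202,316,219)","(296,199,318,222)").replace("(298,226,316,246)","(297,224,318,248)")
open('meas.py','w').write(s)
E
python3 meas.py
```

```text
base centroid [0.6217 0.1801 0.0189] fit [0.6204 0.1775 0.0031 0.001 ] 0.086 zfixed [6.216e-01 1.776e-01 0.000e+00 1.000e-04] 0.097
rest centroid [ 0.6576 -0.1829  0.0123] fit [ 0.6563 -0.181   0.0071  0.0905] 0.104 zfixed [ 0.6589 -0.1842  0.      0.0841] 0.133
blue centroid [0.4582 0.2792 0.0145] fit [0.4583 0.2786 0.0153 1.3378] 0.199 zfixed [0.4591 0.2787 0.012  1.3465] 0.215
orange centroid [ 0.4629 -0.287   0.0156] fit [ 0.4629 -0.2858  0.0173 -1.8053] 0.236 zfixed [ 0.4643 -0.2893  0.012  -1.8013] 0.272
box centroid [0.4658 0.0973 0.0157] fit [ 0.4661  0.0974  0.0169 -1.3411] 0.148 zfixed [ 0.4671  0.0955  0.012  -1.3504] 0.185
lamp centroid [ 0.4453 -0.0841  0.0124] fit [ 0.4449 -0.084   0.0243  0.    ] 0.37 zfixed [ 0.4454 -0.0839  0.02    0.    ] 0.378
```

View pics/fits.png

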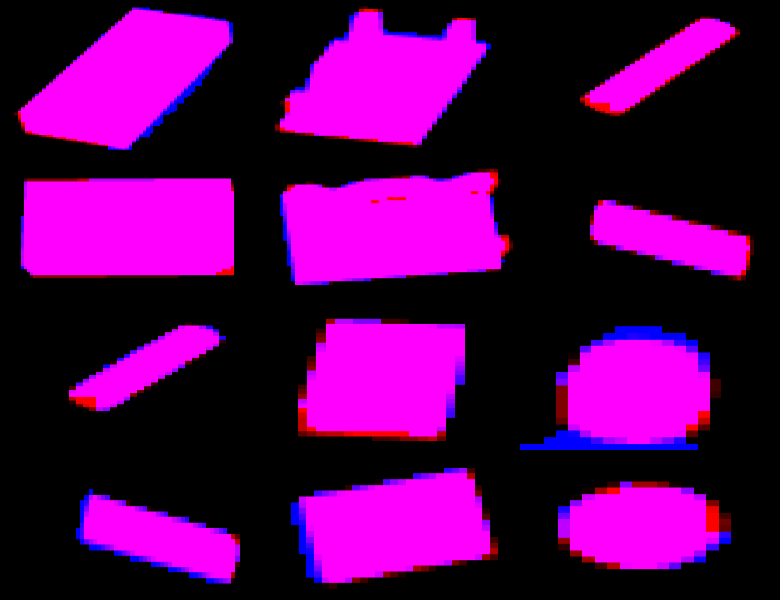

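```bash
cat >> h.py <<'E'
def q(jaw):  # tool down, jaw axis at world angle jaw
    t=jaw+np.pi/2; return np.array([np.cos(t/2),np.sin(t/2),0,0])
def st(s=''):
    print(s,'t',round(read_time_s(),2),'p',np.round(read_eef_pos(),4),'gap',round(read_finger_gap(),4),'F',np.round(read_ft_force(),1))
E
python3 - <<'E'
from h import *
print(read_tcp_rot(), q(0))
for n,p,j in [('box',[.4665,.0965,.022],.225),('boxT',[.621,.1776,.068],0),('lamp',[.445,-.084,.02],0),('blue',[.4587,.2786,.021],-.229),('b2',[.6538,-.1407,.05],-1.483),('b2',[.6538,-.1407,.05],1.658),('or',[.4635,-.2875,.021],-.232),('o2',[.6612,-.2243,.05],-1.483)]:
  for jj in (j,j+np.pi,j-np.pi):
    s=inverse_kinematics(p,q(jj)); print(n,round(jj,2),None if s is None else np.round(s,2))
E
```

```text
[ 9.74820430e-01  2.22991320e-01  2.19564044e-05 -6.84072833e-09] [0.70710678 0.70710678 0.         0.        ]
box 0.23 [ 0.33  0.52 -0.7   2.12  0.53  0.68 -0.51]
box 3.37 [-1.22  0.81  1.15  2.19 -1.04  0.87 -2.32]
box -2.92 [-1.22  0.81  1.15  2.19 -1.04  0.87 -2.32]
boxT 0 [ 0.12  0.67 -0.6   1.7   0.46  0.92 -0.67]
boxT 3.14 [ 0.49  1.03 -1.26  1.69  1.04  1.24  2.13]
boxT -3.14 [ 0.49  1.03 -1.26  1.69  1.04  1.24  2.13]
lamp 0 [ 0.46  0.42 -0.4   2.19  0.29  0.59 -0.16]
lamp 3.14 [-0.96  1.1   1.36  2.24 -1.3   1.13 -1.97]
lamp -3.14 [-0.96  1.1   1.36  2.24 -1.3   1.13 -1.97]
blue -0.23 [ 0.17  0.74 -0.97  1.97  0.81  0.87 -1.48]
blue 2.91 [ 0.34  0.99 -1.25  1.97  1.1   1.1   1.5 ]
blue -3.37 [ 0.34  0.99 -1.25  1.97  1.1   1.1   1.5 ]
b2 -1.48 [ 0.28  0.65 -0.17  1.66  0.14  0.84 -1.43]
b2 1.66 [ 0.55  0.71 -0.53  1.65  0.43  0.91  1.5 ]
b2 -4.62 [ 0.55  0.71 -0.53  1.65  0.43  0.91  1.5 ]
b2 1.66 [ 0.54  0.71 -0.53  1.65  0.43  0.91  1.5 ]
b2 4.8 [ 0.28  0.65 -0.17  1.66  0.14  0.84 -1.43]
b2 -1.48 [ 0.28  0.65 -0.17  1.66  0.14  0.84 -1.43]
or -0.23 [ 0.68  0.52 -0.24  1.98  0.19  0.66  0.09]
or 2.91 [ 0.27  0.52  0.25  2.   -0.21  0.65 -2.72]
or -3.37 [ 0.27  0.52  0.25  2.   -0.21  0.65 -2.72]
o2 -1.48 [ 0.34  0.69 -0.1   1.59  0.08  0.87 -1.27]
o2 1.66 [ 0.64  0.75 -0.52  1.57  0.43  0.94  1.63]
o2 -4.62 [ 0.64  0.75 -0.52  1.57  0.43  0.94  1.63]
```

```bash
python3 - <<'E'
from h import *
move_ptp([.4665,.0965,.15],q(.225)); 
movel([.4665,.0965,.085],speed=.2); st('above')
a=snap('top','t1.png')[170:270,170:320]; b=snap('side','s1.png')[180:310,220:360]
cv2.imwrite('pics/c1.png',np.hstack([cv2.resize(a,(400,300))[:,:,::-1],cv2.resize(b,(323,300))[:,:,::-1]]))
E
```

```text
above t 4.9 p [0.4665 0.0964 0.0849] gap 0.0853 F [0.5 0.2 0.3]
```

View pics/c1.png

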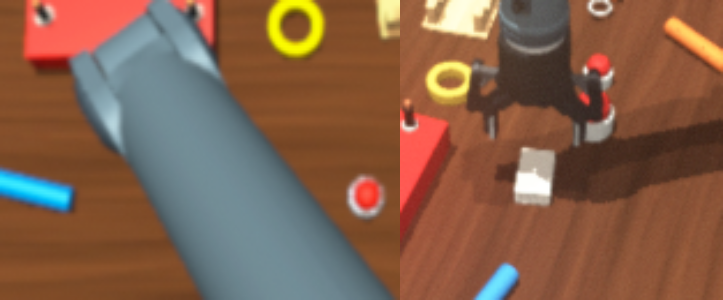

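The side view shows the open fingers straddling the box (fingers at columns 490 and 578 of the crop, box at 535). Going down.

```bash
python3 - <<'E'
from h import *
movel([.4665,.0965,.022],speed=.12); st('down')
move_gripper(.03,30); st('grip')
movel([.4665,.0965,.16],speed=.25); st('lift')
move_ptp([.621,.1776,.16],q(0)); st('over')
a=snap('top','t2.png'); b=snap('side','s2.png')
cv2.imwrite('pics/c2.png',np.hstack([cv2.resize(a[120:220,150:300],(400,300))[:,:,::-1],cv2.resize(b[170:310,160:300],(300,300))[:,:,::-1]]))
E
```

```text
down t 5.67 p [0.467  0.0968 0.0224] gap 0.0849 F [-0.5 -0.4  0.1]
grip t 6.17 p [0.4672 0.0966 0.0227] gap 0.0393 F [-0.3 -0.5  5.2]
lift t 6.87 p [0.4652 0.0958 0.1587] gap 0.0394 F [-0.5 -0.7 -1.8]
over t 7.6 p [0.6189 0.1773 0.1571] gap 0.0394 F [ 0.7 -0.8 -0.6]
```

View pics/c2.png

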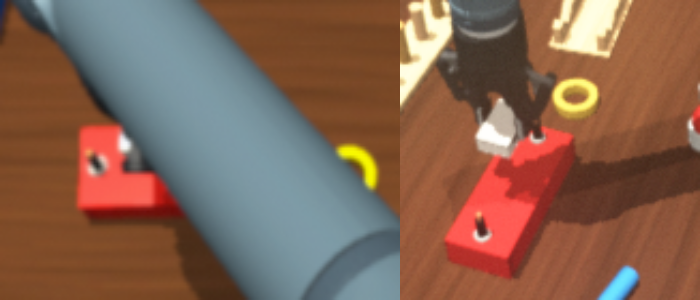

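```bash
python3 - <<'E'
from h import *
movel([.621,.1776,.078],q(0),speed=.15); st()
for z in np.arange(.074,.062,-.001):
    movel([.621,.1776,z],speed=.03)
    f=read_ft_force()[2]
    if f>3: break
st('contact')
move_gripper(.06); pause(.1); movel([.621,.1776,.16],speed=.2); st('up')
move_ptp([.445,-.084,.16],q(0)); st('lamp')
a=snap('top','t3.png'); b=snap('side','s3.png')
cv2.imwrite('pics/c3.png',np.hstack([cv2.resize(a[120:270,150:350],(400,300))[:,:,::-1],cv2.resize(b[170:310,160:340],(386,300))[:,:,::-1]]))
E
```

```text
t 8.4 p [0.6215 0.1778 0.0788] gap 0.0397 F [ 0.5  0.6 -0.5]
contact t 10.43 p [0.6211 0.1776 0.0678] gap 0.0393 F [-1.8 -1.2  4.3]
up t 11.48 p [0.6206 0.1772 0.1595] gap 0.0599 F [-0.9 -1.2 -0.2]
lamp t 12.68 p [ 0.446  -0.0829  0.1602] gap 0.0602 F [ 0.1  0.2 -0.2]
```

View pics/c3.png

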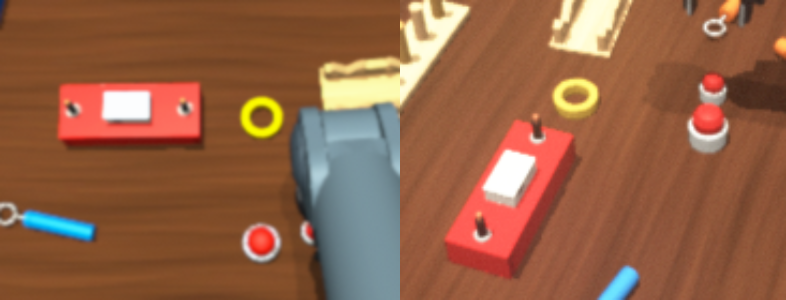

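The box sits on the base between the posts. I measure it, since that gives the lamp target.

```bash
python3 - <<'E'
import cv2,numpy as np
from meas import *
ims={c:cv2.imread(f'pics/{c[0]}3.png') for c in('side','top')}
ms={'side':roi(ims['side'],'box',(190,235,228,268)),'top':roi(ims['top'],'box',(196,155,231,187))}
for c in ms: print(ms[c][0].sum())
print(fit('box',ms,[.621,.178,.057,1.57]),fit('box',ms,[.621,.178,.057,1.57],(0,1,3)))
for c in ('side','top'): print(c,fit('box',{c:ms[c]},[.621,.178,.057,1.57],(0,1,3)))
# base each view
mb={'side':roi(ims['side'],'base',(175,222,250,302)),'top':roi(ims['top'],'base',(172,152,260,200))}
print(fit('base',mb,[.621,.178,0,0],(0,1,3)))
for c in ('side','top'): print(c,fit('base',{c:mb[c]},[.621,.178,.0,0],(0,1,3)))
E
```

```text
397.0
346.0
(array([0.61978771, 0.17868815, 0.06087843, 1.58636588]), np.float64(0.2894379496574402)) (array([0.62135587, 0.17728892, 0.057     , 1.57857748]), np.float64(0.3071444630622864))
side (array([0.62233533, 0.17436482, 0.057     , 1.62345788]), np.float64(0.15658605098724365))
top (array([0.62106093, 0.17954203, 0.057     , 1.56319633]), np.float64(0.1159558892250061))
(array([0.62152963, 0.17746957, 0.        , 0.00689492]), np.float64(0.07746410369873047))
side (array([0.62100306, 0.17538438, 0.        , 0.00675848]), np.float64(0.027997255325317383))
top (array([ 0.6222196 ,  0.1780281 ,  0.        , -0.01042138]), np.float64(0.0297052264213562))
```

```bash
python3 - <<'E'
from h import *
movel([.445,-.084,.08],q(0),speed=.2)
b=snap('side','s4.png'); cv2.imwrite('pics/c4.png',cv2.resize(b[150:250,260:360],(500,500))[:,:,::-1])
movel([.445,-.084,.02],speed=.1); st('down')
move_gripper(.028,25); st('grip')
z0=read_eef_pos()[2]; print('z0',z0)
movel([.445,-.084,.2],speed=.25)
b=snap('side','s5.png'); cv2.imwrite('pics/c5.png',cv2.resize(b[110:230,240:360],(500,500))[:,:,::-1]); st()
E
```

```text
down t 14.13 p [ 0.4456 -0.084   0.0205] gap 0.0604 F [-0.4 -0.4  1. ]
grip t 14.47 p [ 0.4459 -0.0842  0.0209] gap 0.0349 F [-0.4 -0.2  6.3]
z0 0.020882916720234578
 t 15.38 p [ 0.4432 -0.0839  0.1981] gap 0.035 F [-0.2  0.5 -1.4]
```

View pics/c5.png

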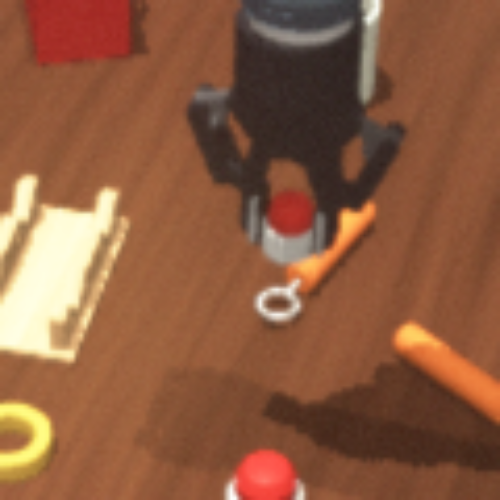

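The small lamp is held by its foot, upright. Placing it.

```bash
python3 - <<'E'
from h import *
X,Y=.6212,.1775
move_ptp([X,Y,.2],q(0)); movel([X,Y,.1],speed=.15); pause(.2)
for z in np.arange(.095,.084,-.001):
    movel([X,Y,z],speed=.03)
    if read_ft_force()[2]>2.5: break
st('contact')
move_gripper(.06); pause(.1); movel([X,Y,.2],speed=.2); st('up')
move_ptp([.4587,.2786,.15],q(-.229)); move_ptp([.4587,.2786,.12],q(-.229)); st('blue')
a=snap('top','t6.png'); b=snap('side','s6.png')
cv2.imwrite('pics/c6.png',np.hstack([cv2.resize(a[120:270,130:330],(400,300))[:,:,::-1],cv2.resize(b[190:350,160:340],(338,300))[:,:,::-1]]))
E
```

```text
contact t 19.42 p [0.6214 0.1776 0.09  ] gap 0.0348 F [-2.1 -0.7  4.8]
up t 20.59 p [0.6206 0.1769 0.199 ] gap 0.0601 F [-0.   0.4 -0.6]
blue t 21.65 p [0.4597 0.2763 0.1186] gap 0.06 F [ 0.2  1.3 -0. ]
```

View pics/c6.png

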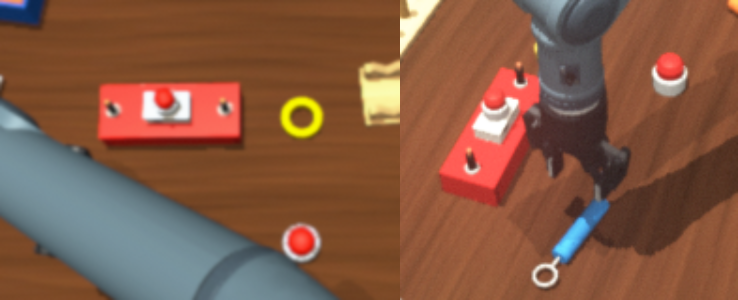

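The lamp stands centred on the box. Next is the blue wand.

```bash
python3 - <<'E'
from h import *
X,Y=.4587,.2786
movel([X,Y,.06],q(-.229),speed=.15)
movel([X,Y,.020],speed=.1); st('down')
move_gripper(.015,40); st('grip')
movel([X,Y,.22],speed=.25); st('lift')
move_ptp([.5,0,.25],q(-.9)); move_ptp([.6538,-.1407,.2],q(-1.483)); movel([.6538,-.1407,.12],speed=.15); pause(.2); st('over')
a=snap('top','t7.png'); b=snap('side','s7.png')
cv2.imwrite('pics/c7.png',np.hstack([cv2.resize(a[120:270,230:430],(400,300))[:,:,::-1],cv2.resize(b[110:250,200:340],(300,300))[:,:,::-1]]))
E
```

```text
down t 22.85 p [0.4583 0.2786 0.0195] gap 0.0602 F [ 1.2 -0.6  0.4]
grip t 23.27 p [0.4592 0.279  0.0207] gap 0.0223 F [-0.3 -0.6  2.8]
lift t 24.22 p [0.4578 0.2775 0.2183] gap 0.0224 F [-0.3 -1.1 -2.3]
over t 27.06 p [ 0.655  -0.1407  0.1218] gap 0.0223 F [-0.9 -0.2 -0.4]
```

View pics/c7.png

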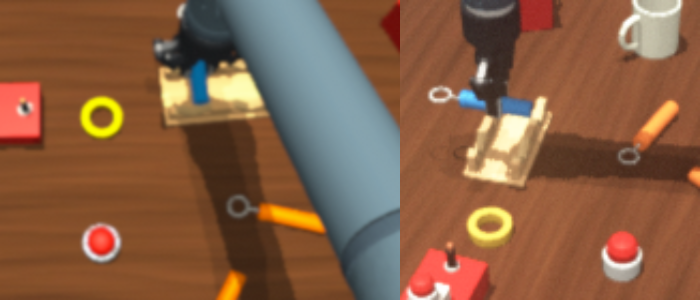

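```bash
python3 - <<'E'
from h import *
X,Y=.6538,-.1407
movel([X,Y,.062],q(-1.483),speed=.1); pause(.15); st()
for z in np.arange(.058,.0445,-.0015):
    movel([X,Y,z],speed=.03)
    f=read_ft_force(); 
    if f[2]>5 or np.abs(f).max()>12: break
st('contact')
move_gripper(.055); pause(.15); movel([X,Y,.2],speed=.2); st('up')
move_ptp([.4635,-.2875,.12],q(-.232)); st('orange')
a=snap('top','t8.png'); b=snap('side','s8.png')
cv2.imwrite('pics/c8.png',np.hstack([cv2.resize(a[120:270,250:450],(400,300))[:,:,::-1],cv2.resize(b[120:250,210:340],(300,300))[:,:,::-1]]))
E
```

```text
t 28.04 p [ 0.6547 -0.1406  0.0631] gap 0.0224 F [-0.5 -0.2 -0.5]
contact t 30.32 p [ 0.6542 -0.1402  0.0477] gap 0.0225 F [-3.5  1.1  6.8]
up t 31.81 p [ 0.6527 -0.1409  0.1985] gap 0.0552 F [-0.2  0.7  0.1]
orange t 33.1 p [ 0.4641 -0.2869  0.1199] gap 0.0549 F [-0.1  0.5  0. ]
```

View pics/c8.png

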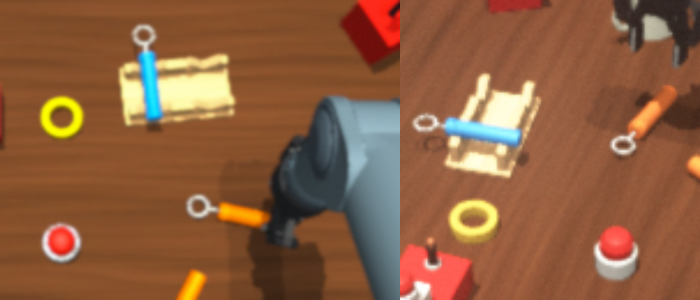

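Blue is seated in the notches nearer the base. The contact height of 47.7 mm matches the expected 48. Next is the orange wand.

```bash
python3 - <<'E'
from h import *
X,Y=.4635,-.2875
movel([X,Y,.06],q(-.232),speed=.15)
movel([X,Y,.020],speed=.1); st('down')
move_gripper(.015,40); st('grip')
movel([X,Y,.22],speed=.25); st('lift')
X,Y=.6612,-.2243
move_ptp([X,Y,.2],q(-1.483)); movel([X,Y,.12],speed=.15); pause(.2); st('over')
a=snap('top','t9.png'); b=snap('side','s9.png')
cv2.imwrite('pics/c9.png',np.hstack([cv2.resize(a[120:270,230:430],(400,300))[:,:,::-1],cv2.resize(b[110:250,200:340],(300,300))[:,:,::-1]]))
E
```

```text
down t 34.3 p [ 0.4631 -0.2871  0.0193] gap 0.0548 F [ 0.4 -0.8  1.3]
grip t 34.68 p [ 0.4641 -0.2877  0.0207] gap 0.0226 F [0.  0.5 3.4]
lift t 35.63 p [ 0.462  -0.2872  0.2183] gap 0.0225 F [-0.1 -0.3 -0.8]
over t 37.78 p [ 0.6624 -0.2244  0.1218] gap 0.0225 F [-0.3 -0.2 -0.7]
```

View pics/c9.png

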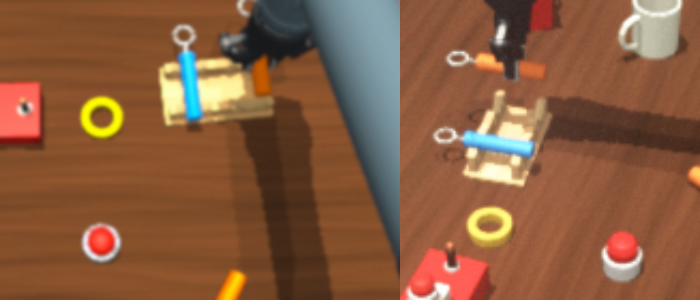

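```bash
python3 - <<'E'
from h import *
X,Y=.6612,-.2243
movel([X,Y,.062],q(-1.483),speed=.1); pause(.15); st()
for z in np.arange(.058,.0445,-.0015):
    movel([X,Y,z],speed=.03)
    f=read_ft_force(); 
    if f[2]>5 or np.abs(f).max()>12: break
st('contact')
move_gripper(.055); pause(.15); movel([X,Y,.2],speed=.2); st('up')
move_ptp([.35,-.45,.25],q(-.6)); st('away')
a=snap('top','t10.png'); b=snap('side','s10.png')
cv2.imwrite('pics/c10.png',np.hstack([cv2.resize(a[110:260,170:390],(440,300))[:,:,::-1],cv2.resize(b[120:300,170:350],(300,300))[:,:,::-1]]))
E
cat > chk.py <<'E'
import sys
from meas import *
k=sys.argv[1]
ims={c:cv2.imread(f'pics/{c[0]}{k}.png') for c in('side','top')}
C={'blue':((215,150,280,190),(310,140,345,195)),'orange':((215,130,285,170),(346,135,380,185))}
b={'blue':[.6538,-.1407,.039,.0875],'orange':[.6612,-.2243,.039,.0875]}
T=.0875
for n in C:
    ms={'side':roi(ims['side'],n,C[n][0]),'top':roi(ims['top'],n,C[n][1])}
    for fr in((0,1,2,3),(0,1,3)):
        p,e=fit(n,ms,b[n],fr); d=p[:2]-[.6575,-.1825]
        print(n,p.round(4),round(e,3),'in rest',(d@[np.cos(T),np.sin(T)]).round(4),(d@[-np.sin(T),np.cos(T)]).round(4),'dyaw',round(p[3]-T,3))
E
python3 chk.py 10
```

```text
t 38.77 p [ 0.6622 -0.2243  0.0631] gap 0.0225 F [-0.5 -0.5 -1.2]
contact t 41.05 p [ 0.6616 -0.2239  0.0477] gap 0.0222 F [-2.4  1.6  6.2]
up t 42.53 p [ 0.6601 -0.2243  0.1984] gap 0.055 F [-0.2 -0.8 -0.5]
away t 43.98 p [ 0.3509 -0.4491  0.2496] gap 0.0548 F [ 0.3 -0.5  0.1]
blue [ 0.6547 -0.1406  0.0437  0.0808] 0.566 in rest 0.0009 0.042 dyaw -0.007
blue [ 0.6569 -0.1419  0.039   0.0716] 0.588 in rest 0.003 0.0405 dyaw -0.016
orange [ 0.6671 -0.225   0.035   0.0714] 1.091 in rest 0.0059 -0.0432 dyaw -0.016
orange [ 0.6658 -0.2242  0.039   0.0691] 1.091 in rest 0.0046 -0.0423 dyaw -0.018
```

View pics/c10.png

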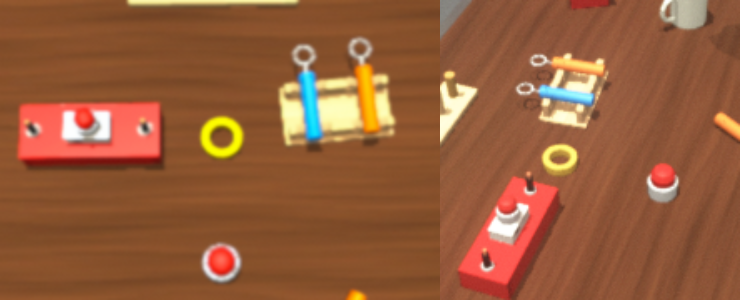

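```bash
python3 - <<'E'
from meas import *
import meas
ims={'side':cv2.imread('pics/s10.png'),'top':cv2.imread('pics/t10.png')}
def mk(c,cr,f,close=3):
    x0,y0,x1,y1=cr; h=hsv(ims[c][y0:y1,x0:x1]); m=f(h[...,0],h[...,1],h[...,2]).astype(np.uint8)
    m=cv2.morphologyEx(m,cv2.MORPH_CLOSE,np.ones((close,close)))
    n,l,st,_=cv2.connectedComponentsWithStats(m); m=(l==1+np.argmax(st[1:,4]))
    return m.astype(np.float32),np.array([x0,y0])
fo=lambda H,S,V:(H<22)&(H>3)&(S>205)&(V>190)
fb=lambda H,S,V:(H>85)&(H<125)&(S>110)&(V>80)
out=[]
T=.0875
for n,f,cs,ct,p0 in(('orange',fo,(215,130,285,170),(346,135,380,185),[.6612,-.2243,.039,.0875]),('blue',fb,(215,150,280,190),(310,140,345,195),[.6538,-.1407,.039,.0875])):
    ms={'side':mk('side',cs,f),'top':mk('top',ct,f)}
    for c in ms:
        m,o=ms[c]; p,e=fit(n,{c:ms[c]},p0,(0,1,3)); d=p[:2]-[.6575,-.1825]
        print(n,c,m.sum(),p.round(4),round(e,3),'in rest',(d@[np.cos(T),np.sin(T)]).round(4),(d@[-np.sin(T),np.cos(T)]).round(4),round(p[3]-T,3))
        im=ims[c][o[1]:o[1]+m.shape[0],o[0]:o[0]+m.shape[1]].copy(); r=render(c,M[n],p,m.shape,o)
        big=cv2.resize(im,None,fx=5,fy=5); 
        for mm,col in((m,(0,255,0)),(r,(255,0,255))):
            k,_=cv2.findContours((cv2.resize(mm,None,fx=5,fy=5)>.5).astype(np.uint8),0,1); cv2.drawContours(big,k,-1,col,1)
        out.append(cv2.resize(big,(380,240)))
# lamp dome centroid triangulated
fr=lambda H,S,V:((H<7)|(H>172))&(S>150)&(V>110)
big=[]
for c,cr in (('side',(190,230,230,275)),('top',(195,155,235,190))):
    x0,y0,x1,y1=cr; big.append(cv2.resize(ims[c][y0:y1,x0:x1],(380,300),interpolation=cv2.INTER_CUBIC))
    for P_,nm in(([.6212,.1775,.109],'lamptop'),([.6212,.1775,.069],'lampbot'),([.6212,.1775,.089],'mid')): print(c,nm,((proj(c,P_)[0]-[x0,y0])*[380/(x1-x0),300/(y1-y0)]).round())
cv2.imwrite('pics/c11.png',np.vstack([np.hstack(out[:2]),np.hstack(out[2:])])); cv2.imwrite('pics/c12.png',np.hstack(big))
E
python3 - <<'E'
from h import *
snap('top','t13.png');snap('side','s13.png')
read_camera('top'); print('top',tip_of('top','lamp_mid'),tip_of('top','battery_box_mid'),tip_of('top','tape'),tip_of('top','mug'),tip_of('top','screwdriver'))
E
```

```text
top [{'at': [280.2, 241.2], 'confidence': 0.77}, {'at': [212.9, 173.6], 'confidence': 0.57}] [{'at': [212.7, 169.5], 'confidence': 0.67}] [{'at': [280.6, 181.7], 'confidence': 0.77}] [{'at': [447.9, 210.1], 'confidence': 0.94}] [{'at': [122.8, 192.2], 'confidence': 0.79}, {'at': [353.4, 157.3], 'confidence': 0.62}, {'at': [214.0, 170.3], 'confidence': 0.35}]Traceback (most recent call last):
  File "<stdin>", line 14, in <module>
  File "<stdin>", line 7, in mk
    return _wrapfunc(a, 'argmax', axis=axis, out=out, **kwds)
    return bound(*args, **kwds)
ValueError: attempt to get argmax of an empty sequence
```

```bash
python3 - <<'E'
from meas import *
ims={'side':cv2.imread('pics/s13.png'),'top':cv2.imread('pics/t13.png')}
M['lamp']=[cyl(.018,-.02,0),cyl(.015,0,.012),cyl(.008,.01,.02)]
out=[]
for c,cr in(('side',(215,125,285,195)),('top',(305,130,375,190)),('side',(180,225,245,300)),('top',(175,150,255,200))):
    x0,y0,x1,y1=cr; s=6
    big=cv2.resize(ims[c][y0:y1,x0:x1],None,fx=s,fy=s,interpolation=cv2.INTER_CUBIC)
    for n,p,col in(('rest',[.6575,-.1825,0,.0875],(0,255,0)),('orange',[.6612,-.2243,.039,.0875],(255,0,255)),('blue',[.6538,-.1407,.039,.0875],(255,0,255)),('base',[.6212,.1775,0,0],(0,255,0)),('box',[.6212,.1775,.057,1.571],(255,0,255)),('lamp',[.6212,.1775,.089,0],(255,255,0))):
        r=render(c,M[n],p,(y1-y0,x1-x0),np.array([x0,y0]))
        k,_=cv2.findContours((cv2.resize(r,None,fx=s,fy=s)>.5).astype(np.uint8),0,1); cv2.drawContours(big,k,-1,col,1)
    out.append(cv2.resize(big,(400,300)))
cv2.imwrite('pics/c14.png',np.vstack([np.hstack(out[:2]),np.hstack(out[2:])]))
E
```

```text
(no output)
```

View pics/c14.png

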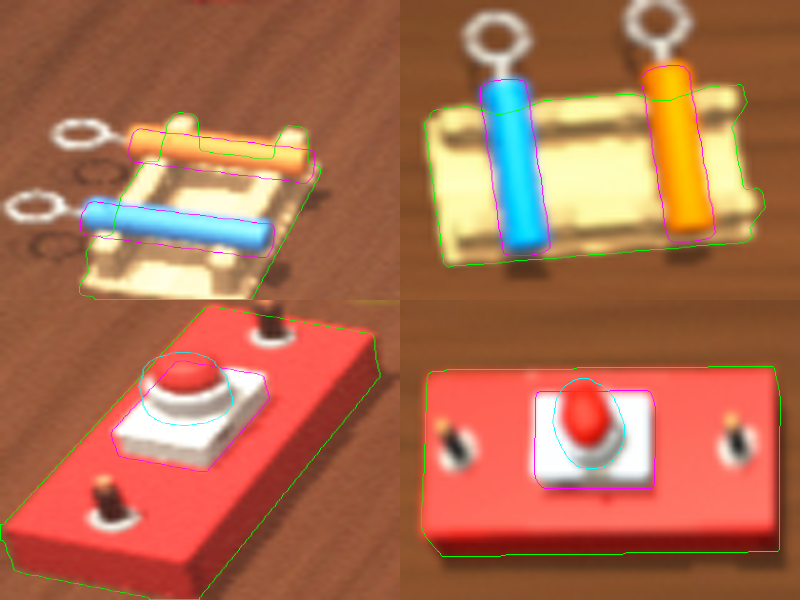

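The overlays agree within a few mm: both wands are seated and centred, and the box and lamp are centred. Handing in.

```bash
python3 -c "
from h import *
st(); sign_off()"
```

```text
t 44.48 p [ 0.3502 -0.4499  0.25  ] gap 0.0549 F [ 0.9 -0.3  0. ]
the job is handed in; nothing more can be done
```

I handed the job in at 44.5 s of the 109 s allowed, with everything in place as far as my last checks show; `sign_off` reports no verdict.

- **Battery box:** it sits on the small red base midway between the posts, long side along the base. It measured within about 2 mm of centre, and the contact height matched.
- **Lamp:** the smaller red lamp stands upright on the middle of the box.
- **Wands:** the blue wand lies in the notches nearer the base, and the rightmost orange one in the other pair. Both touched down at the expected seated height, and the overlays show both within a few mm of centre.
- **Left alone:** the tape, mug and screwdriver show at the same pixels as at the start, within 2 px.

**Checks that disagreed:**
- **Heights:** heights fitted from the two cameras came out about 3–7 mm high, which I put down to calibration. I relied on the contact heights instead.
- **Final wand fits:** these fitted poorly, the orange one worst because its colour mask failed against the wood. I judged both wands by the overlay and the contact height.

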